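Clamp a wire hoop in the welding jig

TASK

Clamp the wire hoop in the welding jig ready for welding, using only the fingertips: push the hoop along its notches until both its leg ends are right up against the end stops, swing the raised hold-down leaf over until it lies flat across the wires without slamming it, then push the sliding bolt fully home over the leaf's tongue. Nothing is to be picked up: the hoop stays down in its notches, and the brush, tin and magnetic square around the jig are left where they are.

Things in the scene. Friction and masses are not known exactly. Their poses are not given: they have to be found in the camera images.
- jig: Welding jig fixed to the bench: grey base plate 230 x 280 x 10 mm with bare steel blocks. Origin at bench height (z=0); x away from the robot at yaw 0, y to its left, z up; plate covers x -120..110, y -145..135 mm. Four notched posts (x -40 and 66, y +-55; 14 x 30, tops at 44) carry the hoop's legs in notches along x, 8 wide, floor at z 34.
- stops (a point): Midpoint between the faces of the two end stops, steel blocks at y +-55 mm in the jig frame (tops at z 56) that look towards the robot: jig x = 90, y = 0, z = 37 mm. The hoop's two leg ends must come up against them.
- hoop_bend (a point): Loose hoop, 130 g, of 6 mm bright wire: a level U, legs 110 mm apart along jig x, its bend towards the robot; a 122 mm cross wire lies on the legs, 80 mm from the bend. This point: middle of the bend, wire centre, z 37 mm; axes as the jig's. Home: jig x -70, y 0 (160 before the stops); starts 15 to 32 mm nearer the robot. Slides at about 1 N. Clear below down to the plate.
- leaf (a joint): Leaf angle (rad): 0 = shut, level across the hoop's legs, on its stop; starts up at 1.4 to 1.7 (1.57 upright, more leans out to the jig's left). Stiff hinge: stays where left, takes about 0.8 N m to turn. Steel window frame 56 mm wide along jig x, 8 thick; end bar 168 to 191 mm from the hinge, then a tongue 22 wide to 231 mm. The window takes the cross wire only when the hoop is home.
- leaf_hinge (a point): Middle of the leaf's hinge axis, which runs along jig x: jig x 10, y 100, z 44.5 mm (half the leaf's thickness; shut, the leaf's top is at z 48.5). The leaf reaches from here to the jig's right when shut, and about 275 mm above the bench when upright.
- leaf_end (a point): Middle of the leaf's end bar, 179.5 mm from the hinge, on the face that is on top when shut and looks out to the jig's left when the leaf is up. Moves with the leaf; its z axis is that face's outward normal.
- bolt (a joint): Travel of the sliding bolt (m) along jig +x: 0 = drawn back, 0.052 = fully home on its stop, its nose over the leaf's tongue and in the keeper. Starts at 0 to 0.012, clear of the tongue. Stays where left; takes about 3 N to push.
- bolt_pin (a point): Point on the bolt's upright pin (10 mm thick, 14 mm ball on top) at z 77.5 mm; jig y -115, jig x = -112 mm + bolt travel. The pin rises from the 12 mm round bolt (top at z 61.5; its collar, z 63, reaches 6 mm behind the pin's centre) to z 98.5. Its side towards the robot is free to push on.
- keeper (a point): Top centre of the keeper, the steel block into which the bolt's nose slides: jig x 37, y -115, z 65 mm; block 20 x 26 mm. The bolt's guide, a like block, is at jig x -52 to -22, same y and height.
- brush: Wooden wire brush lying on the bench right of the jig, 270 x 26 mm, 36 mm high. To be left alone. Origin under its middle, x along it.
- tin: Closed steel tin standing on one side of the jig, 72 mm across, 65 mm high. To be left alone. Origin under its centre.
- square: Grey magnetic welding square standing on one side of the jig, 85 x 22 mm and 85 mm high. To be left alone. Origin under its middle.
Not all that is in view belongs to the job. There is more than one size of the part that bears hoop_bend; the job needs the smallest.

How it is judged (in metres and radians):
On the way, in this order (a step that is already met when the one before it is completed fails the run):
1. the hoop is pushed up against both end stops, leaf still up (x of hoop_bend in the frame of jig above -0.073 m and value of joint leaf above 0.5 rad), for 0.1 s.
2. the leaf is down flat across the wires, bolt still drawn back (value of joint leaf below 0.03 rad and value of joint bolt below 0.025 m and x of hoop_bend in the frame of jig above -0.0735 m), for 0.1 s.
3. the bolt is home (value of joint bolt above 0.048 m), for 0.2 s.
At the end, for the whole second after the job is handed in: The hoop lies level in its notches with its leg ends within about 3 mm of the end stops, the leaf is shut to within 0.03 rad, and the bolt is at least 48 of its 52 mm home; all at rest and released (value of joint leaf below 0.03 rad and value of joint bolt above 0.048 m and x of hoop_bend in the frame of jig above -0.0735 m and z of hoop_bend in the frame of jig below 0.041 m and angle between the x axis of hoop_bend and the x axis of jig, either way round below 0.05 rad and angle between hoop_bend's own z axis and vertical below 0.06 rad and velocity of joint leaf between -0.05 and 0.05 rad/s); the robot touches nothing.
It fails at once if the hoop is lifted out of its notches (more than 8 mm) or tipped up (z of hoop_bend in the frame of jig above 0.045 m or angle between hoop_bend's own z axis and vertical above 0.12 rad).
It fails at once if the bolt is pushed across while the leaf is not down (value of joint bolt above 0.03 m and value of joint leaf above 0.1 rad).
It fails at once if the leaf is slammed (faster than 4 rad/s) (velocity of joint leaf below -4 rad/s).
It fails at once if the brush, tin or magnetic square is moved more than 20 mm (distance of any of brush, tin, square from where it was at the start of the episode above 0.02 m).
It also fails if it takes over 58 s, if anything falls off the work surface, if the arm or the gripper's body presses on something with over 40 N, if the wrist force passes 120 N, or if a joint passes its speed limit or range.

ROBOT

A 6-joint arm with a two-finger parallel gripper is mounted at the origin on the work surface. World frame = base frame: x ahead of the robot, y to its left, z up, the work surface at z = 0. Lengths are in mm, angles in rad, forces in N, time in s.
With the tool pointing down it reaches from about 275 to 1000 mm from the base axis. Payload 8.4 kg.
Tool frame: the origin (TCP) lies at the very end of the fingers, on their centre line; the grasp point (between the pads) lies 19 mm behind it; z points along the fingers, y is the line along which they close (so a half turn about z gives the same grasp; the last joint's range is limited). The gripper opens to 85 mm and grips with 20 to 120 N. Pads are 22 mm wide; open, the fingers measure 114 mm over their backs; the gripper's body (76 mm by 85 mm) begins 54 mm behind the grasp point. The pads swing forward as they close: fully open they stand 13 mm farther back than shut.
Start: joints at [-0.002, 0.353, 1.633, -0, 1.155, -0.002], TCP at [625.002, -0, 209.681] pointing down, gripper open.
Joint ranges: [-2.63, 2.63], [-0.92, 2.1], [0.06, 2.66], [-1.3, 4.44], [0, 2.69], [-3.02, 3.02]. Speed limits (rad/s): [2.22, 2.22, 2.79, 3.14, 3.14, 3.14].

INTERFACE

Orientations are given as [roll, pitch, yaw] about the fixed x, y, z axes, in that order (R = Rz(yaw) Ry(pitch) Rx(roll)).
In Python, from plant import ctrl gives the robot as it stands.
- The arm moves only by the shell command python3 -m creep 'ROWS' [FORCE]. ROWS is JSON, a list of rows, each an object with "rotation": the turn, a rotation vector about the tool's x, y, z in rad, a list of three; "delta_pos": the shift along the tool's x, y, z in m, a list of three; "claw": the closure, from 0 (fully open) to 1 (shut). In form: [{"rotation": [ax, ay, az], "delta_pos": [dx, dy, dz], "claw": claw}, ...]. A call has 1 to 12 rows; each row shifts and turns the commanded pose from where the row before left it, along the tool's axes as they then stand; what a row does not reach is not made up. A row lasts 1/10 s, in which the tool goes at most 50 mm and 8.59 degrees, less where a joint would pass 70% of its speed; a pose out of reach is approached as far as the arm can. A call is refused whole if a number of a shift passes 0.05 or a number of a turn 0.15, either way. A call with a gripper value outside its range is refused whole. The fingers move at their own pace and stop on an object; FORCE is the grip in N (left out, the last holds). Time passes only in rows, so rows that do not move let the fingers close. It gives the time, the measured TCP pose, the force, the opening and the grip force at its end, in the units of the state.
- ctrl.read_state(): the state, without advancing time (a new reading comes with each control period).
- ctrl.capture(name): name is "scene" or "side" or "wrist"; returns the picture (384x512x3 uint8, blue, green, red); there is no depth.
- ctrl.get_calibration(name): a dict with "mtx" (3x3 intrinsics, pixels), "rvec" (rotation vector, rad) and "tvec" (3), from world to camera coordinates, as OpenCV has them. Camera axes: x right, y down, z forward; pixel columns grow to the right and rows downward; lengths in mm; the calibration is good to about 2 mm. A picture is of the moment at which its call begins: read the wrist's pose just before it. get_calibration takes no time and is no camera call; for the wrist camera it gives the pose at the moment of the call.
- ctrl.sign_off(): hands the job in; it is judged then, once.
The state is a dict: "t": time; "qpos": joint angles; "joint_velocities": joint speeds; "effort": joint torques, N m; "tool_pos": TCP position; "tcp_rot": TCP orientation; "wrist_force": force on the tool from outside, world axes, zero at the start; "torque": the same for the moment, N m; "opening": opening from 0.0 (shut) to 1.0 (fully open); "grip_force": force on a finger pad.
Only numpy, scipy, OpenCV 4.12 (cv2) and the standard library are available. Lean on these libraries where they do the work, as an engineer would, in place of code of your own. Each camera call takes 0.05 s, during which the arm holds its last target. There are 200 camera calls.

## Working session

There is one attempt and no reset: what is moved stays moved. The work goes in short steps, Python scripts to look and compute and a shell command to move; the robot and the scene stay as the last step left them, time stands still between calls to the robot, and variables do not carry over. Pictures are saved under pics/ and viewed, at most 10 in all, crops included, and the job is handed in when it is done.

```bash
mkdir -p pics; cat > h.py <<'E'
import numpy as np,cv2
from plant import ctrl
def snap(n,f):
    im=ctrl.capture(n); cv2.imwrite(f'pics/{f}.png',im); return im
def ray(n,uv,z,cal=None):
    c=cal or ctrl.get_calibration(n)
    R,_=cv2.Rodrigues(np.array(c['rvec'],float));t=np.array(c['tvec'],float).ravel();K=np.array(c['mtx'],float)
    d=R.T@np.linalg.inv(K)@np.array([uv[0],uv[1],1.]);o=-R.T@t
    return o+d*(z-o[2])/d[2]
def proj(n,P,cal=None):
    c=cal or ctrl.get_calibration(n)
    return cv2.projectPoints(np.array(P,float).reshape(-1,1,3),np.array(c['rvec'],float),np.array(c['tvec'],float),np.array(c['mtx'],float),None)[0].reshape(-1,2)
E
python3 - <<'E'
from h import *
a=snap('scene','scene0');b=snap('side','side0')
cv2.imwrite('pics/a.png',cv2.resize(a,(800,600),interpolation=cv2.INTER_CUBIC));cv2.imwrite('pics/b.png',cv2.resize(b,(800,600),interpolation=cv2.INTER_CUBIC))
for n in('scene','side'):
    c=ctrl.get_calibration(n);R,_=cv2.Rodrigues(np.array(c['rvec'],float));print(n,-R.T@np.array(c['tvec']).ravel(),R[2])
print(ctrl.read_state())
E
```

```text
scene [1299.07130172   71.42986194  811.29834281] [-0.70870303 -0.10007749 -0.69837276]
side [ 104.09454466 -808.22105844  591.0299423 ] [ 0.40961272  0.76946532 -0.49004136]
{'t': 0.1, 'qpos': array([-2.40883299e-03,  3.53637900e-01,  1.63403536e+00, -1.78984973e-05,
        1.15520317e+00, -2.40342654e-03]), 'joint_velocities': array([-0.00156084,  0.00093877, -0.0014827 , -0.00186337, -0.0014754 ,
       -0.00083301]), 'effort': array([ 4.27485766e-04, -6.06356549e+01, -3.42817569e+01, -7.40920814e-05,
        3.91241178e-03, -4.99377973e-05]), 'tool_pos': array([ 6.24554536e+02, -1.04115300e-02,  2.09010358e+02]), 'tcp_rot': array([-3.14030884e+00,  1.32801277e-05,  1.57079817e+00]), 'wrist_force': array([ 0.68196563, -0.21579201, -0.50865665]), 'torque': array([0.07799354, 0.01083625, 0.00607266]), 'grip_force': 0.0, 'opening': 0.9967919539136125}
```

View pics/a.png

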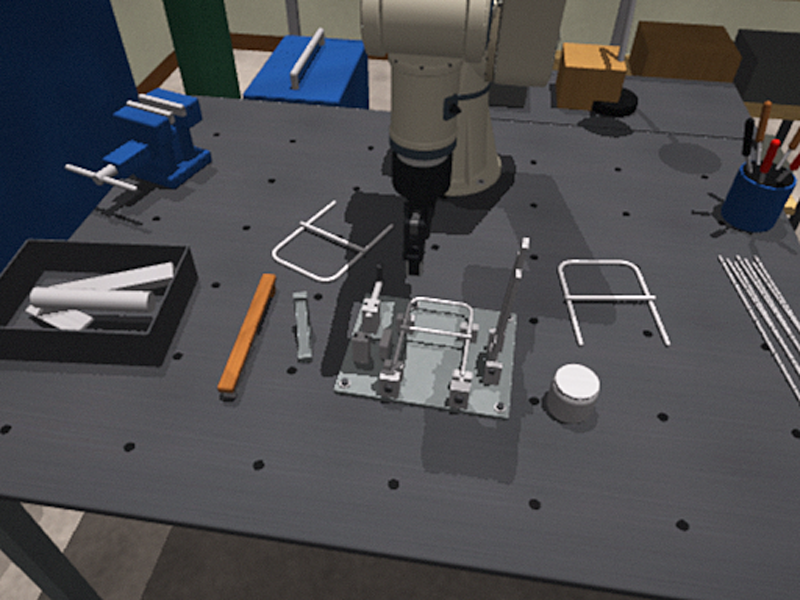

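View pics/b.png

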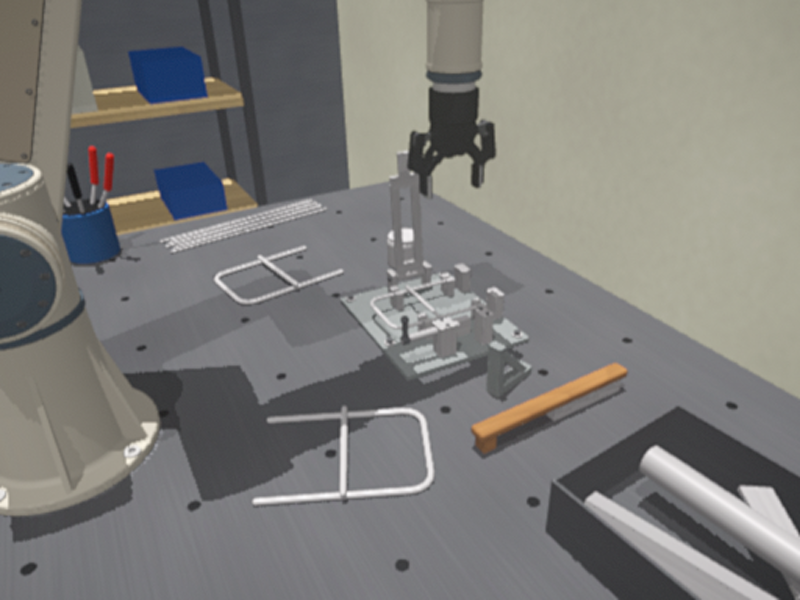

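The scene picture shows three hoops. The one in the jig has its bend at about (440,302), and two loose, larger ones lie at (325,245) and (610,290), all in 800x600 pixels. I choose the jig's hoop, which is the smallest. Next I take close crops.

```bash
python3 - <<'E'
import cv2
a=cv2.imread('pics/scene0.png')[150:275,205:355];cv2.imwrite('pics/ac.png',cv2.resize(a,(720,600),interpolation=cv2.INTER_CUBIC))
b=cv2.imread('pics/side0.png')[90:255,205:405];cv2.imwrite('pics/bc.png',cv2.resize(b,None,fx=3.6,fy=3.6,interpolation=cv2.INTER_CUBIC))
E
```

```text
(no output)
```

View pics/ac.png

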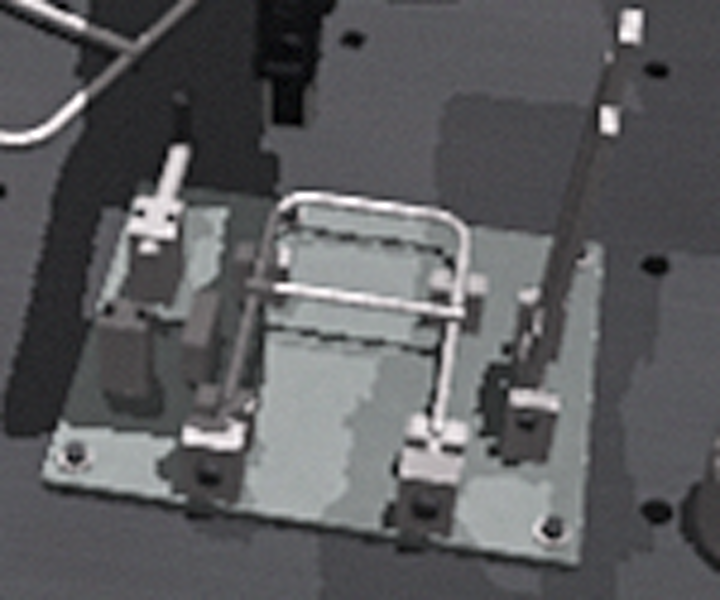

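View pics/bc.png

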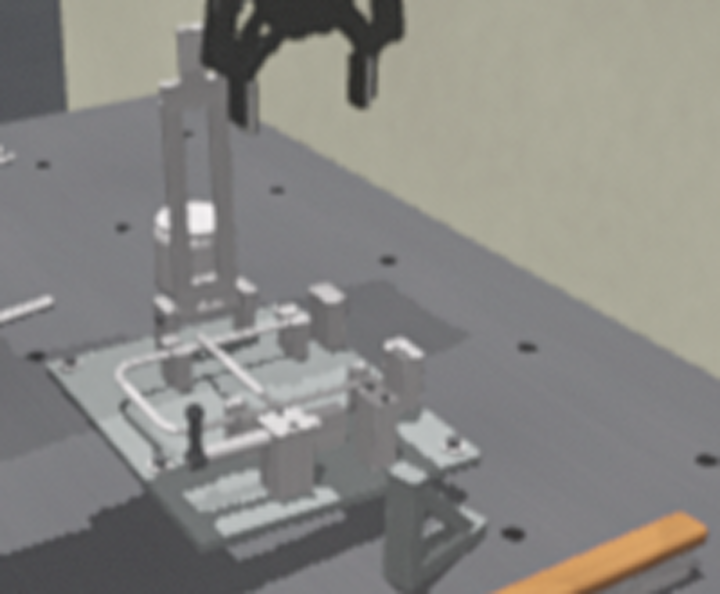

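The crops show the plate corners, the hoop bend, the pin and the leaf. In the scene crop the corners are at (42,482), (578,558), (603,240) and (105,205), the bend at (375,205) and the leaf tip at (630,25). In the side crop the pin ball is at (195,410). I now fit the jig pose from both cameras together.

```bash
cat > fit.py <<'E'
from h import *
from scipy.optimize import least_squares
S=lambda u,v:(205+u/4.8,150+v/4.8)
D=lambda u,v:(205+u/3.6,90+v/3.6)
def leaf(r,x,th,n=0): # r from hinge, n normal offset
    return lambda p:(10+x,100-r*np.cos(p[3])+n*np.sin(p[3]),44.5+r*np.sin(p[3])+n*np.cos(p[3]))
c=lambda *a:(lambda p:a)
O=[('scene',S(42,482),c(110,-145,10)),('scene',S(578,558),c(110,135,10)),('scene',S(603,240),c(-120,135,10)),('scene',S(105,205),c(-120,-145,10)),
('side',D(48,368),c(-120,135,10)),('side',D(205,548),c(-120,-145,10)),('side',D(478,452),c(110,-145,10)),
('scene',S(375,207),lambda p:(p[4],0,37)),('side',D(147,400),lambda p:(p[4],0,37)),
('scene',S(180,98),lambda p:(-112+p[5],-115,91.5)),('side',D(195,411),lambda p:(-112+p[5],-115,91.5)),
('scene',S(632,12),leaf(231,0,0)),('side',D(190,27),leaf(231,0,0)),
('scene',S(155,212),c(-37,-115,65)),('side',D(290,420),c(-37,-115,65))]
def W(p,q):
    cy,s=np.cos(p[2]),np.sin(p[2]);return (p[0]+cy*q[0]-s*q[1],p[1]+s*q[0]+cy*q[1],q[2])
cal={n:ctrl.get_calibration(n) for n in('scene','side')}
def f(p):return np.concatenate([proj(n,W(p,g(p)),cal[n])[0]-uv for n,uv,g in O])
if __name__=='__main__':
    r=least_squares(f,[620,0,0,1.55,-95,5],loss='soft_l1',x_scale=[10,10,.1,.1,10,10]);p=r.x
    print(np.round(p,3));print(np.round(f(p).reshape(-1,2),1))
    for n,q in dict(bend=(p[4],0,37),hinge=(10,100,44.5),pin=(-112+p[5],-115,77.5),end=leaf(179.5,0,0,4)(p),tip=leaf(231,0,0)(p),stops=(90,0,37)).items(): print(n,np.round(W(p,q),1))
E
python3 fit.py
```

```text
[ 6.02335e+02  3.00730e+01 -2.20000e-02  1.64500e+00 -9.23190e+01
  3.42000e+00]
[[-0.3 -0.1]
 [ 0.8  0.4]
 [-0.8 -0. ]
 [ 6.  -5. ]
 [-1.2 -1.1]
 [-0.4 -1.6]
 [ 1.  -0.4]
 [-1.4  0.8]
 [-0.6  0.2]
 [-0.7 -0. ]
 [ 0.1  0.7]
 [-0.4  2.1]
 [-0.9 -0.1]
 [-0.6  1.2]
 [-0.5 -0.1]]
bend [510.   32.1  37. ]
hinge [614.5 129.8  44.5]
pin [491.3 -82.5  77.5]
end [614.9 147.2 223.2]
tip [614.9 147.  274.9]
stops [692.3  28.1  37. ]
```

Fit residuals are about 1 px, apart from one occluded corner. The bend is 22 mm short of home, which agrees with the 15 to 32 mm given, and the leaf is at 1.645. I close the fingers and go down behind the bend.

```bash
python3 -m creep '[{"rotation":[0,0,0],"delta_pos":[0.006,-0.035,0],"claw":1},{"rotation":[0,0,0],"delta_pos":[0.006,-0.035,0],"claw":1},{"rotation":[0,0,0],"delta_pos":[0.006,-0.035,0],"claw":1},{"rotation":[0,0,0],"delta_pos":[0.007,-0.035,0],"claw":1},{"rotation":[0,0,0],"delta_pos":[0.007,-0.03,0],"claw":1},{"rotation":[0,0,0],"delta_pos":[0,0,0.04],"claw":1},{"rotation":[0,0,0],"delta_pos":[0,0,0.04],"claw":1},{"rotation":[0,0,0],"delta_pos":[0,0,0.04],"claw":1},{"rotation":[0,0,0],"delta_pos":[0,0,0.04],"claw":1},{"rotation":[0,0,0],"delta_pos":[0,0,0.022],"claw":1},{"rotation":[0,0,0],"delta_pos":[0,0,0],"claw":1}]'
```

```text
t: 1.2
tool_pos: [452.3, 31.8, 25.0]
tcp_rot: [-3.136, 0.0, 1.571]
wrist_force: [0.1, -0.4, 0.2]
opening: 0.002
grip_force: 0.0
```

```bash
python3 -m creep '[{"rotation":[0,0,0],"delta_pos":[0,0.015,0],"claw":1},{"rotation":[0,0,0],"delta_pos":[0,0.012,0],"claw":1},{"rotation":[0,0,0],"delta_pos":[0,0.006,0],"claw":1},{"rotation":[0,0,0],"delta_pos":[0,0.004,0],"claw":1},{"rotation":[0,0,0],"delta_pos":[0,0.004,0],"claw":1},{"rotation":[0,0,0],"delta_pos":[0,0.004,0],"claw":1},{"rotation":[0,0,0],"delta_pos":[0,0.004,0],"claw":1},{"rotation":[0,0,0],"delta_pos":[0,0.004,0],"claw":1},{"rotation":[0,0,0],"delta_pos":[0,0.003,0],"claw":1},{"rotation":[0,0,0],"delta_pos":[0,0,0],"claw":1}]'
python3 - <<'E'
from h import *
a=snap('scene','s1')[150:275,205:355];cv2.imwrite('pics/s1c.png',cv2.resize(a,(720,600),interpolation=cv2.INTER_CUBIC))
E
```

```text
t: 2.2
tool_pos: [511.5, 32.0, 27.7]
tcp_rot: [3.141, -0.0, 1.571]
wrist_force: [-0.4, 0.1, -0.5]
opening: 0.001
grip_force: 0.0
```

View pics/s1c.png

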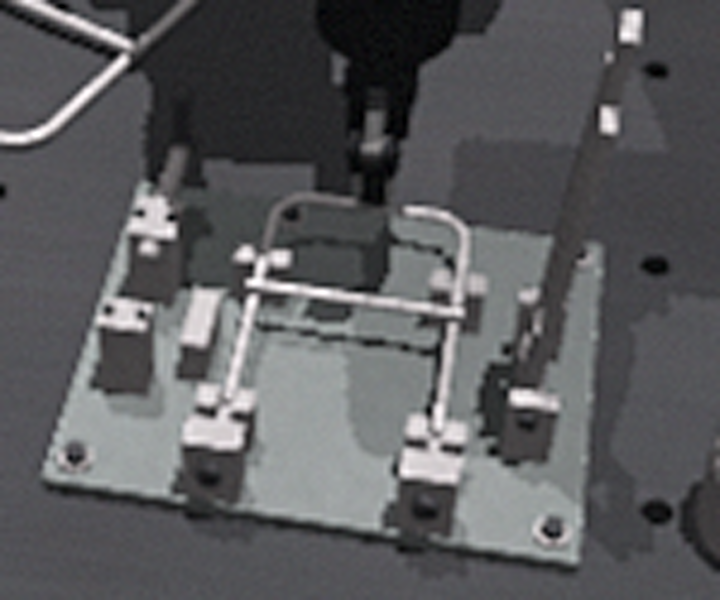

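The cross wire hasn't moved: it is still at (250,285) to (465,313). The finger is at about (375,195), right at the bend. I check from the side.

```bash
python3 - <<'E'
from h import *
print((proj('scene',[[511.5,32,27.7],[511.5,32,60],[510,32.1,37]])-[205,150])*4.8)
print((proj('side',[[511.5,32,27.7],[511.5,32,60],[510,32.1,37]])-[215,160])*8)
a=snap('side','d1')[160:235,215:315];cv2.imwrite('pics/d1c.png',cv2.resize(a,(800,600),interpolation=cv2.INTER_CUBIC))
E
```

```text
[[366.93758911 224.07570309]
 [369.96190586 183.82779079]
 [368.23469192 210.86971785]]
[[246.67836261 352.93304736]
 [243.00357576 269.68512862]
 [241.51653845 330.25751878]]
```

View pics/d1c.png

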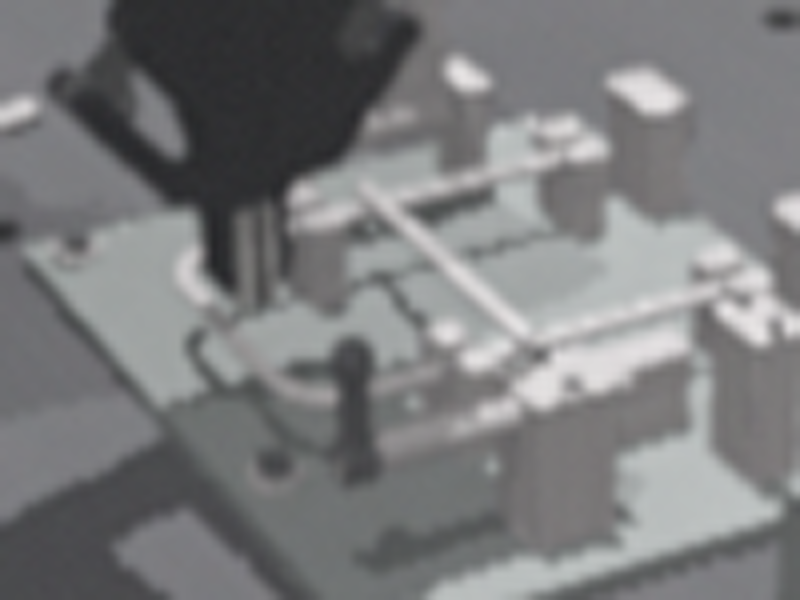

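Both views put the visible fingertip about 15 mm above the reported TCP. It is hovering over the wire at about z 43, so there was no contact. I back off, go lower watching the force, and check the tip height.

```bash
python3 -m creep '[{"rotation":[0,0,0],"delta_pos":[0,0,-0.005],"claw":1},{"rotation":[0,0,0],"delta_pos":[0,-0.025,0],"claw":1},{"rotation":[0,0,0],"delta_pos":[0,-0.025,0],"claw":1},{"rotation":[0,0,0],"delta_pos":[0,0,0.01],"claw":1},{"rotation":[0,0,0],"delta_pos":[0,0,0.006],"claw":1},{"rotation":[0,0,0],"delta_pos":[0,0,0.004],"claw":1},{"rotation":[0,0,0],"delta_pos":[0,0,0],"claw":1}]'
python3 - <<'E'
from h import *
p=ctrl.read_state()['tool_pos'];print(p,(proj('scene',p)-[205,150])*4.8,(proj('side',p)-[215,160])*4)
a=snap('scene','s2')[150:225,205:305];b=snap('side','d2')[145:245,215:315]
cv2.imwrite('pics/c2.png',np.hstack([cv2.resize(a,(400,400)) if 0 else cv2.resize(a,None,fx=4,fy=4,interpolation=2),cv2.resize(b,None,fx=4,fy=4,interpolation=2)[:300]]))
print((proj('scene',p)-[205,150])*4,(proj('side',p)-[215,145])*4)
E
```

```text
t: 3.0
tool_pos: [461.6, 32.0, 12.2]
tcp_rot: [-3.141, 0.0, 1.571]
wrist_force: [-0.3, -0.2, 0.4]
opening: 0.001
grip_force: 0.0
[461.55809026  32.00923152  12.15361638] [[374.08240842 184.52364266]] [[ 57.51445003 216.3759134 ]]
[[311.73534035 153.76970222]] [[ 57.51445003 276.3759134 ]]
```

View pics/c2.png

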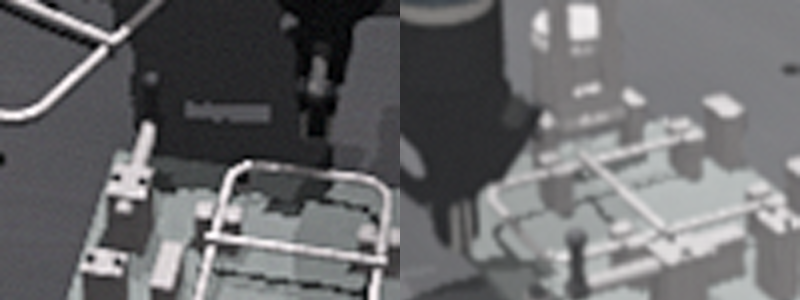

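The tip is seen at about z 27, 15 mm above the TCP reading, so the fingers really end there and now sit behind the wire. I push slowly.

```bash
python3 -m creep '[{"rotation":[0,0,0],"delta_pos":[0,0.015,0],"claw":1},{"rotation":[0,0,0],"delta_pos":[0,0.01,0],"claw":1},{"rotation":[0,0,0],"delta_pos":[0,0.004,0],"claw":1},{"rotation":[0,0,0],"delta_pos":[0,0.004,0],"claw":1},{"rotation":[0,0,0],"delta_pos":[0,0.004,0],"claw":1},{"rotation":[0,0,0],"delta_pos":[0,0.004,0],"claw":1},{"rotation":[0,0,0],"delta_pos":[0,0.004,0],"claw":1},{"rotation":[0,0,0],"delta_pos":[0,0.002,0],"claw":1},{"rotation":[0,0,0],"delta_pos":[0,0,0],"claw":1}]'
python3 - <<'E'
from h import *
a=snap('scene','s3');b=cv2.imread('pics/s2.png')
# shift of cross wire patch between pictures
for nm,(x,y,w,h) in dict(cross=(262,200,38,20),stop=(240,230,30,25)).items():
    r=cv2.matchTemplate(a,b[y:y+h,x:x+w],cv2.TM_CCOEFF_NORMED);l=cv2.minMaxLoc(r);print(nm,l[1],l[3][0]-x,l[3][1]-y)
E
```

```text
t: 4.0
tool_pos: [508.4, 32.0, 12.7]
tcp_rot: [3.141, -0.0, 1.571]
wrist_force: [0.1, 0.2, -0.1]
opening: 0.004
grip_force: 0.0
cross 0.47483494877815247 0 4
stop 0.9919554591178894 0 0
```

```bash
python3 -m creep '[{"rotation":[0,0,0],"delta_pos":[0,0.003,0],"claw":1},{"rotation":[0,0,0],"delta_pos":[0,0.003,0],"claw":1},{"rotation":[0,0,0],"delta_pos":[0,0.002,0],"claw":1},{"rotation":[0,0,0],"delta_pos":[0,0,0],"claw":1}]'
python3 - <<'E'
from h import *
from fit import W
p=[602.3,30,-.022]
a=snap('scene','s4')[150:250,205:305];cv2.imwrite('pics/c4.png',cv2.resize(a,None,fx=6,fy=6,interpolation=2))
for x in(-92,-70): print((proj('scene',[W(p,(x+80,-61,43)),W(p,(x+80,61,43)),W(p,(x,0,37))])-[205,150])*6)
E
```

```text
t: 4.45
tool_pos: [516.6, 32.0, 12.7]
tcp_rot: [3.141, -0.0, 1.571]
wrist_force: [-0.4, -0.5, -0.6]
opening: -0.001
grip_force: 0.0
[[300.11372113 362.88731334]
 [577.76654376 399.5056607 ]
 [460.05754249 264.05348619]]
[[291.39152852 399.53388872]
 [573.15205246 437.21658316]
 [454.04941437 297.48208644]]
```

View pics/c4.png

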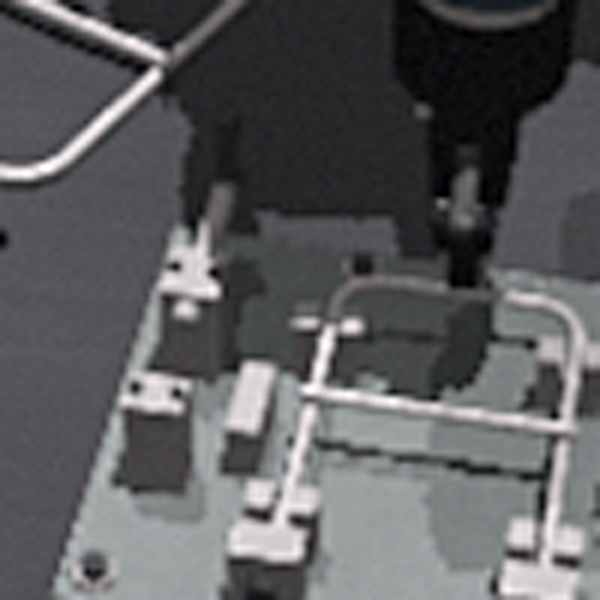

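The hoop now moves: the cross wire is at (303,390) to (575,428), about 5 mm short of home. I push on until the force rises.

```bash
python3 -m creep '[{"rotation":[0,0,0],"delta_pos":[0,0.002,0],"claw":1},{"rotation":[0,0,0],"delta_pos":[0,0.002,0],"claw":1},{"rotation":[0,0,0],"delta_pos":[0,0,0],"claw":1}]'; python3 -m creep '[{"rotation":[0,0,0],"delta_pos":[0,0.001,0],"claw":1},{"rotation":[0,0,0],"delta_pos":[0,0.001,0],"claw":1}]';python3 -m creep '[{"rotation":[0,0,0],"delta_pos":[0,0.001,0],"claw":1},{"rotation":[0,0,0],"delta_pos":[0,0,0],"claw":1}]'
```

```text
t: 4.8
tool_pos: [520.3, 32.0, 12.7]
tcp_rot: [3.141, -0.0, 1.571]
wrist_force: [-0.8, 0.5, 0.5]
opening: 0.002
grip_force: 0.2
t: 5.0
tool_pos: [521.7, 32.0, 12.6]
tcp_rot: [-3.141, 0.0, 1.571]
wrist_force: [-2.6, -0.1, 1.5]
opening: 0.001
grip_force: 1.7
t: 5.2
tool_pos: [521.9, 31.9, 12.5]
tcp_rot: [-3.139, 0.0, 1.571]
wrist_force: [-4.4, 0.3, 2.7]
opening: 0.002
grip_force: 2.5
```

The TCP has stopped at 521.9 mm and the force is climbing, so the hoop is on its stops. I give it a short firm push, then back away and rise above the leaf.

```bash
python3 -m creep '[{"rotation":[0,0,0],"delta_pos":[0,0.002,0],"claw":1},{"rotation":[0,0,0],"delta_pos":[0,0.001,0],"claw":1},{"rotation":[0,0,0],"delta_pos":[0,0,0],"claw":1}]'; python3 -m creep '[{"rotation":[0,0,0],"delta_pos":[0,-0.01,0],"claw":1},{"rotation":[0,0,0],"delta_pos":[0,-0.02,0],"claw":1},{"rotation":[0,0,0],"delta_pos":[0,-0.01,-0.02],"claw":1},{"rotation":[0,0,0],"delta_pos":[0,0,-0.045],"claw":1},{"rotation":[0,0,0],"delta_pos":[0,0,-0.045],"claw":1},{"rotation":[0,0,0],"delta_pos":[0,0,-0.045],"claw":1},{"rotation":[0,0,0],"delta_pos":[0,0,-0.045],"claw":1},{"rotation":[0,0,0],"delta_pos":[0,0,-0.045],"claw":1},{"rotation":[0,0,0],"delta_pos":[0,0,-0.045],"claw":1},{"rotation":[0,0,0],"delta_pos":[0,0,-0.02],"claw":1},{"rotation":[0,0,0],"delta_pos":[0,0,0],"claw":1}]'
python3 - <<'E'
from h import *
a=snap('scene','s5')[150:250,205:305];cv2.imwrite('pics/c5.png',cv2.resize(a,None,fx=6,fy=6,interpolation=2))
E
```

```text
t: 5.5
tool_pos: [522.2, 32.0, 12.1]
tcp_rot: [-3.134, 0.0, 1.571]
wrist_force: [-11.6, 1.0, 7.4]
opening: -0.003
grip_force: 6.0
t: 6.6
tool_pos: [488.1, 32.1, 326.4]
tcp_rot: [3.134, -0.0, 1.571]
wrist_force: [0.8, 0.4, -0.0]
opening: 0.001
grip_force: 0.0
```

View pics/c5.png

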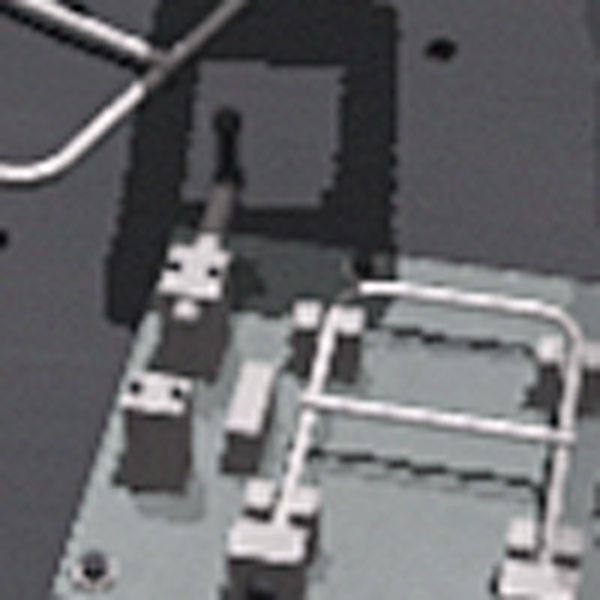

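The hoop is home: the bend is at (455,297) and the cross wire runs (303,400) to (575,437), both at the predicted pixels. Next I go over to the leaf's left side.

```bash
python3 -m creep '[{"rotation":[0,0,0],"delta_pos":[0.028,0.021,0],"claw":1},{"rotation":[0,0,0],"delta_pos":[0.028,0.021,0],"claw":1},{"rotation":[0,0,0],"delta_pos":[0.028,0.021,0],"claw":1},{"rotation":[0,0,0],"delta_pos":[0.028,0.021,0],"claw":1},{"rotation":[0,0,0],"delta_pos":[0.028,0.021,0],"claw":1},{"rotation":[0,0,0],"delta_pos":[0.028,0.021,0],"claw":1},{"rotation":[0,0,0],"delta_pos":[0,0,0.035],"claw":1},{"rotation":[0,0,0],"delta_pos":[0,0,0.035],"claw":1},{"rotation":[0,0,0],"delta_pos":[0,0,0.035],"claw":1},{"rotation":[0,0,0],"delta_pos":[0,0,0],"claw":1}]'
```

```text
t: 7.65
tool_pos: [608.0, 198.8, 210.6]
tcp_rot: [-3.131, 0.003, 1.571]
wrist_force: [0.7, 0.2, 0.0]
opening: 0.003
grip_force: 0.0
```

```bash
python3 - <<'E'
import numpy as np
from fit import W
p=[602.3,30,-.022]
r=188
for t in np.r_[1.645,1.5:-.01:-.1,0]:
    w=W(p,(10,100-r*np.cos(t)+4*np.sin(t)+11,44.5+r*np.sin(t)+4*np.cos(t)-15));print(round(t,2),np.round(w,0))
E
```

```text
1.64 [615. 159. 217.]
1.5 [615. 131. 217.]
1.4 [614. 113. 215.]
1.3 [614.  94. 212.]
1.2 [613.  76. 206.]
1.1 [613.  59. 199.]
1.0 [613.  43. 190.]
0.9 [612.  27. 179.]
0.8 [612.  13. 167.]
0.7 [612.  -0. 154.]
0.6 [611. -12. 139.]
0.5 [611. -22. 123.]
0.4 [611. -31. 106.]
0.3 [611. -38.  89.]
0.2 [611. -43.  71.]
0.1 [611. -46.  52.]
-0.0 [611. -47.  33.]
0.0 [611. -47.  34.]
```

```bash
python3 -m creep '[{"rotation":[0,0,0],"delta_pos":[-0.01,0.006,-0.006],"claw":1},{"rotation":[0,0,0],"delta_pos":[-0.015,0,0],"claw":1},{"rotation":[0,0,0],"delta_pos":[-0.012,0,0],"claw":1},{"rotation":[0,0,0],"delta_pos":[-0.01,0,0],"claw":1},{"rotation":[0,0,0],"delta_pos":[-0.01,0,0],"claw":1},{"rotation":[0,0,0],"delta_pos":[-0.01,0,0],"claw":1}]'
```

```text
t: 8.25
tool_pos: [618.2, 132.5, 224.6]
tcp_rot: [3.14, -0.001, 1.57]
wrist_force: [-0.1, 4.5, 2.8]
opening: 0.002
grip_force: 2.0
```

```bash
python3 -m creep '[{"rotation":[0,0,0],"delta_pos":[-0.018,-0.003,0.008],"claw":1},{"rotation":[0,0,0],"delta_pos":[-0.018,-0.001,0.005],"claw":1},{"rotation":[0,0,0],"delta_pos":[-0.018,0,0.006],"claw":1},{"rotation":[0,0,0],"delta_pos":[-0.017,-0.001,0.007],"claw":1},{"rotation":[0,0,0],"delta_pos":[-0.016,0,0.009],"claw":1}]'
```

```text
t: 8.75
tool_pos: [612.8, 44.1, 188.2]
tcp_rot: [-3.141, 0.0, 1.57]
wrist_force: [0.1, 1.4, 3.1]
opening: 0.003
grip_force: 1.6
```

Tracking well. I continue down the arc.

```bash
python3 -m creep '[{"rotation":[0,0,0],"delta_pos":[-0.016,0,0.011],"claw":1},{"rotation":[0,0,0],"delta_pos":[-0.014,0,0.012],"claw":1},{"rotation":[0,0,0],"delta_pos":[-0.013,0,0.013],"claw":1},{"rotation":[0,0,0],"delta_pos":[-0.012,0,0.015],"claw":1},{"rotation":[0,0,0],"delta_pos":[-0.01,0,0.016],"claw":1},{"rotation":[0,0,0],"delta_pos":[-0.009,0,0.017],"claw":1}]'
```

```text
t: 9.35
tool_pos: [612.8, -29.2, 103.1]
tcp_rot: [-3.141, 0.0, 1.571]
wrist_force: [-1.5, -0.2, 1.8]
opening: -0.002
grip_force: 1.2
```

```bash
python3 -m creep '[{"rotation":[0,0,0],"delta_pos":[-0.007,0,0.016],"claw":1},{"rotation":[0,0,0],"delta_pos":[-0.005,0,0.017],"claw":1},{"rotation":[0,0,0],"delta_pos":[-0.004,0,0.017],"claw":1},{"rotation":[0,0,0],"delta_pos":[-0.001,0,0.008],"claw":1},{"rotation":[0,0,0],"delta_pos":[0,0,0],"claw":1}]'; python3 -m creep '[{"rotation":[0,0,0],"delta_pos":[0,0,0.004],"claw":1},{"rotation":[0,0,0],"delta_pos":[0,0,0.004],"claw":1},{"rotation":[0,0,0],"delta_pos":[0,0,0],"claw":1}]'
```

```text
t: 9.85
tool_pos: [611.9, -45.1, 44.8]
tcp_rot: [-3.139, -0.0, 1.571]
wrist_force: [0.0, 0.3, 0.4]
opening: -0.001
grip_force: 0.0
t: 10.15
tool_pos: [613.3, -44.8, 38.7]
tcp_rot: [3.141, 0.0, 1.571]
wrist_force: [-0.1, 0.5, -0.4]
opening: -0.003
grip_force: 0.0
```

```bash
python3 -m creep '[{"rotation":[0,0,0],"delta_pos":[0,0,0.003],"claw":1},{"rotation":[0,0,0],"delta_pos":[0,0,0.003],"claw":1},{"rotation":[0,0,0],"delta_pos":[0,0,0],"claw":1}]'; python3 -m creep '[{"rotation":[0,0,0],"delta_pos":[0,0,0.002],"claw":1},{"rotation":[0,0,0],"delta_pos":[0,0,0.002],"claw":1},{"rotation":[0,0,0],"delta_pos":[0,0,0],"claw":1}]'
```

```text
t: 10.45
tool_pos: [613.1, -44.9, 32.5]
tcp_rot: [3.141, -0.0, 1.571]
wrist_force: [0.7, 0.1, 0.7]
opening: 0.0
grip_force: 0.0
t: 10.75
tool_pos: [612.9, -45.0, 28.4]
tcp_rot: [-3.141, -0.0, 1.571]
wrist_force: [0.6, 1.2, 0.3]
opening: 0.001
grip_force: 0.0
```

```bash
python3 - <<'E'
from h import *
a=snap('scene','s6')[130:255,195:345];b=snap('side','d6')[140:240,215:335]
cv2.imwrite('pics/c6.png',np.hstack([cv2.resize(a,(400,333),interpolation=2),cv2.resize(b,(400,333),interpolation=2)]))
E
```

```text
(no output)
```

View pics/c6.png

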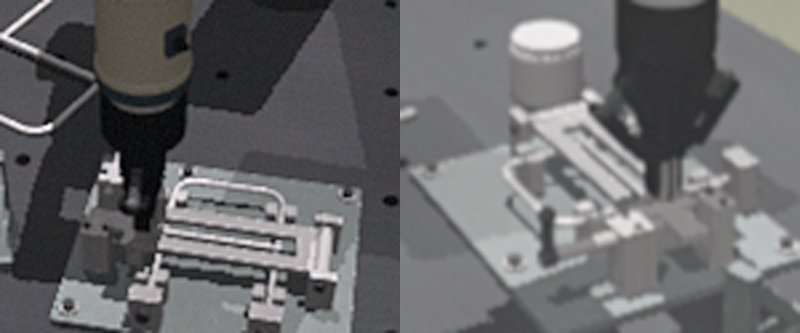

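The leaf lies down flat across the hoop in both views: in the left picture from (325,235) to (160,235), with the finger over its end bar. I press down until I feel the stop.

```bash
python3 -m creep '[{"rotation":[0,0,0],"delta_pos":[0,0,0.002],"claw":1},{"rotation":[0,0,0],"delta_pos":[0,0,0.001],"claw":1},{"rotation":[0,0,0],"delta_pos":[0,0,0],"claw":1}]'; python3 -m creep '[{"rotation":[0,0,0],"delta_pos":[0,0,0.001],"claw":1},{"rotation":[0,0,0],"delta_pos":[0,0,0.001],"claw":1},{"rotation":[0,0,0],"delta_pos":[0,0,0],"claw":1}]'
```

```text
t: 11.15
tool_pos: [613.0, -45.0, 26.8]
tcp_rot: [-3.142, -0.0, 1.571]
wrist_force: [-4.8, 0.2, 15.0]
opening: 0.001
grip_force: 7.3
t: 11.45
tool_pos: [613.1, -44.9, 26.7]
tcp_rot: [3.141, -0.0, 1.571]
wrist_force: [-11.7, 0.4, 34.3]
opening: 0.003
grip_force: 16.8
```

It is a hard stop (34 N with no motion), so the leaf is shut. I lift off and go behind the bolt pin.

```bash
python3 -m creep '[{"rotation":[0,0,0],"delta_pos":[0,0,-0.01],"claw":1},{"rotation":[0,0,0],"delta_pos":[0,0,-0.03],"claw":1},{"rotation":[0,0,0],"delta_pos":[0,0,-0.04],"claw":1},{"rotation":[0,0,0],"delta_pos":[0,0,-0.03],"claw":1},{"rotation":[0,0,0],"delta_pos":[-0.009,-0.04,0],"claw":1},{"rotation":[0,0,0],"delta_pos":[-0.009,-0.04,0],"claw":1},{"rotation":[0,0,0],"delta_pos":[-0.009,-0.04,0],"claw":1},{"rotation":[0,0,0],"delta_pos":[-0.01,-0.04,0],"claw":1},{"rotation":[0,0,0],"delta_pos":[0,0,0],"claw":1}]'
```

```text
t: 12.35
tool_pos: [447.4, -82.1, 132.9]
tcp_rot: [-3.137, -0.001, 1.57]
wrist_force: [0.2, -0.1, -0.1]
opening: 0.001
grip_force: 0.0
```

```bash
python3 -m creep '[{"rotation":[0,0,0],"delta_pos":[0,0,0.03],"claw":1},{"rotation":[0,0,0],"delta_pos":[0,0,0.03],"claw":1},{"rotation":[0,0,0],"delta_pos":[0,0,0.022],"claw":1},{"rotation":[0,0,0],"delta_pos":[0,0.01,0],"claw":1},{"rotation":[0,0,0],"delta_pos":[0,0.012,0],"claw":1},{"rotation":[0,0,0],"delta_pos":[0,0.006,0],"claw":1},{"rotation":[0,0,0],"delta_pos":[0,0.005,0],"claw":1},{"rotation":[0,0,0],"delta_pos":[0,0.005,0],"claw":1},{"rotation":[0,0,0],"delta_pos":[0,0.005,0],"claw":1}]'
```

```text
t: 13.25
tool_pos: [496.6, -82.2, 52.2]
tcp_rot: [3.141, 0.0, 1.571]
wrist_force: [-3.2, -2.3, 1.2]
opening: 0.009
grip_force: 1.5
```

```bash
python3 -m creep '[{"rotation":[0,0,0],"delta_pos":[0,0.005,0],"claw":1},{"rotation":[0,0,0],"delta_pos":[-0.001,0.005,0],"claw":1},{"rotation":[0,0,0],"delta_pos":[0,0.005,0],"claw":1},{"rotation":[0,0,0],"delta_pos":[0,0.005,0],"claw":1},{"rotation":[0,0,0],"delta_pos":[0,0.003,0],"claw":1},{"rotation":[0,0,0],"delta_pos":[0,0.003,0],"claw":1}]'; python3 -m creep '[{"rotation":[0,0,0],"delta_pos":[0,0.002,0],"claw":1},{"rotation":[0,0,0],"delta_pos":[0,0.002,0],"claw":1}]'; python3 -m creep '[{"rotation":[0,0,0],"delta_pos":[0,0.002,0],"claw":1},{"rotation":[0,0,0],"delta_pos":[0,0.002,0],"claw":1}]'
```

```text
t: 13.85
tool_pos: [517.0, -82.8, 51.2]
tcp_rot: [-3.131, -0.001, 1.571]
wrist_force: [-27.3, -3.4, 24.7]
opening: -0.001
grip_force: 14.5
t: 14.05
tool_pos: [517.0, -82.5, 50.5]
tcp_rot: [-3.124, -0.001, 1.571]
wrist_force: [-37.3, -4.0, 30.4]
opening: 0.003
grip_force: 19.2
t: 14.25
tool_pos: [517.0, -82.4, 50.3]
tcp_rot: [-3.117, -0.002, 1.572]
wrist_force: [-50.8, -5.0, 42.9]
opening: -0.003
grip_force: 26.5
```

The motion has stopped at x 517 with the force high, so this may be the bolt's stop. I back off and locate the pin ball by template.

```bash
python3 -m creep '[{"rotation":[0,0,0],"delta_pos":[0,-0.02,0],"claw":1},{"rotation":[0,0,0],"delta_pos":[0,-0.03,0],"claw":1},{"rotation":[0,0,0],"delta_pos":[0,-0.03,0],"claw":1},{"rotation":[0,0,0],"delta_pos":[0,-0.02,-0.02],"claw":1},{"rotation":[0,0,0],"delta_pos":[0,0,-0.04],"claw":1},{"rotation":[0,0,0],"delta_pos":[0,0,-0.04],"claw":1},{"rotation":[0,0,0],"delta_pos":[0,0,-0.04],"claw":1},{"rotation":[0,0,0],"delta_pos":[0,0,-0.04],"claw":1},{"rotation":[0,0,0],"delta_pos":[0,0,-0.04],"claw":1},{"rotation":[0,0,0],"delta_pos":[0,0,0],"claw":1}]'
python3 - <<'E'
from h import *
from fit import W
p=[602.335,30.073,-.022]
for n,ref,(cx,cy) in(('scene','scene0',(243,171)),('side','side0',(259,204))):
    a=snap(n,n+'7');b=cv2.imread(f'pics/{ref}.png')
    if n=='scene': b=cv2.imread('pics/s5.png')
    T=b[cy-5:cy+12,cx-5:cx+6]
    A=a[cy-25:cy+55,cx-30:cx+50]
    r=cv2.matchTemplate(A,T,cv2.TM_CCOEFF_NORMED);l=cv2.minMaxLoc(r)
    u=np.array([l[3][0]-30+cx+5,l[3][1]-25+cy+5]);print(n,l[1],u,[ (t,np.round(proj(n,W(p,(-112+t,-115,91.5)))[0],1)) for t in(3.4,40,48,52)])
    # blocked-out darkness map around expected place
    q=proj(n,W(p,(-112+50,-115,91.5)))[0].astype(int);g=cv2.cvtColor(a,6)[q[1]-9:q[1]+8,q[0]-12:q[0]+13];print(q);print('\n'.join(' '.join('%3d'%v for v in row) for row in g))
E
```

```text
t: 15.25
tool_pos: [433.9, -83.6, 277.3]
tcp_rot: [3.131, 0.002, 1.571]
wrist_force: [0.5, -0.7, -0.2]
opening: 0.002
grip_force: 0.0
scene 0.5511189103126526 [241 201] [(3.4, array([241.8, 170.4])), (40, array([239.1, 179.3])), (48, array([238.5, 181.3])), (52, array([238.2, 182.3]))]
[238 181]
 38  43  41  36  41  35  40  40  41  39  37  39  36  33  54  76  83  82  82  78  83  81  82  83  80
 38  40  38  41  39  37  39  41  39  37  38  40  36  34  68  86  82  81  77  83  81  82  80  81  83
 39  37  41  41  39  40  40  38  40  39  37  38  37  32  69  84  83  82  79  83  82  80  82  81  81
 41  40  39  42  39  34  40  36  39  40  40  37  33  57  79  82  82  83  82  83  81  82  83  82  79
 35  39  37  38  40  40  36  41  37  42  35  38  34  67  88  83  77  80  78  79  81  83  84  77  81
 39  39  39  40  35  35  40  38  36  39  38  38  35  68  82  78  78  83  82  81  78  80  79  80  83
 42  38  38  37  43  39  37  39  39  37  37  33  26  64  87  84  81  82  83  81  80  83  80  83  81
 39  38  36  37  36  39  39  40  35  37  35  42  60  81  80  82  80  79  83  79  82  78  78  82  79
 38
[... 2058 characters left out ...]

164 164 158 138 129 146 159 163 144 108  84  85  88  82  86 132 182 197 197 197 199 193 185 184 179
162 164 165 164 171 191 197 194 170 127  84  71  72  75  89 109 142 179 196 197 198 197 197 199 196
163 163 160 155 175 190 190 183 162 140  99  70  67  79 115 129 117 138 176 192 197 194 200 206 207
161 162 157 135 140 153 150 149 149 151 120  80  67  81 128 153 134 114 135 175 202 200 207 215 217
165 168 161 140 134 141 141 157 177 187 153  94  69  72 115 165 174 151 124 158 211 216 215 217 218
192 197 187 173 168 164 154 165 189 191 151  94  68  75 134 197 212 198 171 176 212 218 217 217 217
207 214 200 185 173 158 134 134 163 161 126  84  69  84 151 208 221 218 212 213 216 208 201 207 217
```

By template, the side view puts the pin at u = 276 (home 277, 48 mm at 275.5), consistent with the hard stop at full travel. A blocked tongue would have stopped it far earlier. One quick check that the hoop has not shifted since s5.

```bash
python3 - <<'E'
from h import *
a=cv2.imread('pics/scene7.png');b=cv2.imread('pics/s5.png')
for x,y,w,h in((262,193,42,12),(266,194,20,10),(285,195,18,10)):
    r=cv2.matchTemplate(cv2.resize(a[y-8:y+h+8,x-8:x+w+8],None,fx=4,fy=4,interpolation=2),cv2.resize(b[y:y+h,x:x+w],None,fx=4,fy=4,interpolation=2),5);l=cv2.minMaxLoc(r);print(l[1],np.array(l[3])/4-8)
A,B=cv2.imread('pics/side7.png'),cv2.imread('pics/side0.png')
T=cv2.resize(B[200:216,254:265],None,fx=6,fy=6,interpolation=2);S=cv2.resize(A[190:216,264:290],None,fx=6,fy=6,interpolation=2)
l=cv2.minMaxLoc(cv2.matchTemplate(S,T,5));print('pin shift',l[1],np.array(l[3])/6+[264-254,190-200])
E
```

```text
0.8242075443267822 [0. 0.]
0.8324204683303833 [8. 1.]
0.9575909376144409 [0. 0.]
pin shift 0.7939760684967041 [17.16666667 -5.16666667]
```

```bash
python3 -c "
from plant import ctrl
print(ctrl.sign_off())"
```

```text
the job is handed in; nothing more can be done
None
```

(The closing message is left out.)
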